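# Clear the print table: tapes, inks and marker to their holders

### The arm

A 7-joint arm with a two-finger parallel gripper is mounted at the origin on a cart in front of the work surface, level with it; the furniture and walls round the work are solid. World frame = base frame: x ahead of the robot, y to its left, z up, the work surface at z = 0. Lengths are in m, angles in rad, forces in N, time in s.
With the tool pointing down it reaches from about 0.425 to 0.825 m from the base axis. Payload 3.6 kg.
Tool frame: the origin (TCP) lies at the centre of the arm's flange, where the gripper is bolted on; the fingertips stand 173 mm ahead of it and the grasp point (between the pads) lies 155 mm ahead of it (env.grip_point_offset is the distance from the TCP to the grasp point, in m); z points along the fingers, y is the line along which they close (so a half turn about z gives the same grasp; the last joint's range is limited). The gripper opens to 85 mm and grips with 20 to 120 N. Pads are 22 mm wide; open, the fingers measure 114 mm over their backs; the gripper's body (76 mm by 85 mm) begins 54 mm behind the grasp point. The pads swing forward as they close: fully open they stand 13 mm farther back than shut.
Start: joints at [-1.218, 0.615, -0.013, 1.423, 0.008, 1.103, -0.04], TCP at [0.24, 0.604, 0.405] pointing down, gripper open.
Joint ranges: [-3.12, 3.12], [-0.3, 2.06], [-1.34, 1.32], [0.26, 2.42], [-1.36, 4.5], [0.01, 1.98], [-2.84, 2.84]. Speed limits (rad/s): [2.79, 2.79, 3.14, 3.14, 3.14, 3.14, 3.14].

### API

Orientations are given as a unit quaternion [w, x, y, z].
In Python, from bench import observe, optics, sign_off, spotter, env gives the robot as it stands.
- The arm moves only by the shell command python3 -m pendant 'ROWS'. ROWS is JSON, a list of rows, each a list of 3 entries, a list of its own where there are three numbers: the shift along the tool's x, y, z in cm, then the turn about the tool's z in degrees, then the opening, from -1 (shut) to 1 (fully open). A call has 1 to 20 rows; each row shifts and turns the commanded pose from where the row before left it, along the tool's axes as they then stand; what a row does not reach is not made up. A row lasts 1/12 s, in which the tool goes at most 41.7 mm and 7.16 degrees, less where a joint would pass 70% of its speed; a pose out of reach is approached as far as the arm can. A call with a gripper value outside its range is refused whole. The fingers move at their own pace and stop on an object; the grip force is fixed at half the most. Time passes only in rows, so rows that do not move let the fingers close. It gives the time, the measured TCP pose, the force, the opening and the grip force at its end, in the units of the state.
- observe(): the state, without advancing time (a new reading comes with each control period).
- optics.camera(name): name is "scene" or "top" or "wrist"; returns the picture (400x640x3 uint8, blue, green, red); there is no depth.
- optics.calibration(name): a dict with "vertical_fov" (degrees; the focal length in pixels is half the picture's height over the tangent of half this angle, whatever the lens; pixels are square), "cx", "cy" (the principal point, pixels), "pose" (4x4, takes a point from camera to world coordinates). Camera axes: x right, y down, z forward; pixel columns grow to the right and rows downward; lengths in m; the calibration is good to about 2 mm. A picture is of the moment at which its call begins: read the wrist's pose just before it. calibration takes no time and is no camera call; for the wrist camera it gives the pose at the moment of the call.
- sign_off(): hands the job in; it is judged then, once.
Trained networks look in the newest picture that a camera, given by its name, has taken for a name from the list of things; names that differ only in an ending like _2 or _b are one class to them, and where a whole thing is asked for, a point or a joint stands for the part that bears it (a point fixed in the world has none). Each returns a list of dicts, best first, with "conf" (0 to 1); they miss things now and then, are a little off and sometimes report something else, mostly with a low value. They report only what shows in the picture. A call takes as long as a camera call.
- spotter.boxes_of(target, camera): "at" ([x, y, z] in m, in the coordinates of the camera as it stood for that picture, good to about 4 mm: the middle of the surface that is visible of it).
- spotter.cut_out(target, camera): "region" (400x640 bool, what is visible of it).
The state is a dict: "time": time; "joint_positions": joint angles; "qd": joint speeds; "effort": joint torques, N m; "position": TCP position; "tool_rot": TCP orientation; "ft_force": force on the tool from outside, world axes, zero at the start; "wrist_torque": the same for the moment, N m; "gripper_width": finger opening in m; "grip_force": force on a finger pad.
Only numpy, scipy, OpenCV 4.12 (cv2) and the standard library are available. Lean on these libraries where they do the work, as an engineer would, in place of code of your own. Each camera call takes 0.05 s, during which the arm holds its last target. There are 200 camera calls.

### The job

Clear the middle of the print table by putting its five stray things where they belong: slip each tape roll over the rod of its post so that it lies flat on the foot, the broad brown roll on the tall post with the wide foot and the red roll on the short post with the small foot; stand each stray ink bottle down in the wooden block whose well is bored for its size, the small yellow-capped one in the narrow well and the tall black-capped one in the wide well, without tipping them over; and lay the blue marker in the pen rest, across both of its saddles. The row of inks and jars along the back of the table is in its place already and is no part of the job.

Things in the scene. Friction and masses are not known exactly. Their poses are not given: they have to be found in the camera images.
- tape_brown_mid (a point): Broad roll of brown parcel tape lying flat on the table, axis upright (z). 99 mm outside, hole about 72 mm across, so its wall is about 12 mm thick; 49 mm high. Too broad to span from outside: take it by its wall, one finger in the hole. The point is on the axis, half-way up.
- tape_red_mid (a point): Roll of red cloth tape lying flat, axis upright (z). 82 mm outside, hole about 55 mm across, wall about 13 mm thick; 26 mm high. Take it by its wall, one finger in the hole. The point is on the axis, half-way up.
- ink_bottle_charcoal_mid (a point): Tall round ink bottle, white with a black band and black cap, 64 mm in diameter, 128 mm high with the cap (body 110 mm high with rounded shoulders, cap 51 mm across), standing upright in the middle of the table (a like one at the back, over 0.8 m from the robot, is not meant); z up. The point is on its axis, half-way up.
- ink_bottle_ochre_mid (a point): Small round ink bottle, white with an ochre-yellow band and yellow cap, 53 mm in diameter, 94 mm high with the cap (body 76 mm high with rounded shoulders, cap 40 mm across), standing upright in the middle of the table (a like one at the back, over 0.8 m from the robot, is not meant); z up. The point is on its axis, half-way up.
- marker_blue_mid (a point): White felt marker with a blue cap, lying on the table, 127 mm long along its y axis, 14 mm wide and high. The point is at the middle of its length, half-way up.
- tall_post: Tall tape post with the wide foot, fixed: a round brown wooden foot 108 mm across and 12 mm high with an upright steel rod 12 mm thick at its centre, whose top is 72 mm above the table; a collar 22 mm across and 5 mm high surrounds the rod on the foot. Origin on the table under the rod, z up.
- short_post: Short tape post with the small foot, fixed: the same, but the foot 84 mm across (12 mm high) and the top of the rod 48 mm above the table. Origin on the table under the rod, z up.
- narrow_block: Smaller pale wooden ink block, fixed, 94 x 94 mm and 36 mm high, with one round well 62 mm across and 28 mm deep (its floor 8 mm above the table), the mouth chamfered by 4 mm. Origin on the table under the well's centre, z up.
- wide_block: Larger pale wooden ink block, fixed, 110 x 110 mm and 36 mm high, with one round well 78 mm across and 28 mm deep (its floor 8 mm above the table), the mouth chamfered by 4 mm. Origin on the table under the well's centre, z up.
- pen_rest: Dark wooden pen rest, fixed: a base 56 mm (x) by 104 mm (y), 6 mm high, with two saddles, 12 mm thick, 36 mm either side of the middle along y. A pen lies along y across both saddles, on their floors 15 mm above the table, about 23 mm wide, between sloping cheeks that open to about 36 mm and end 30 mm above the table; the 60 mm between the saddles is free for fingers. Origin on the table under the middle.

How it is judged:
By the outcome, as a careful person would: the job done as asked, in the order asked, and still so for the second after the job is handed in, with the robot touching nothing.
It also fails if it takes over 131 s, if anything falls off the work surface, if the arm or the gripper's body presses on something with over 40 N, if the wrist force passes 120 N, or if a joint passes its speed limit or range.

## Working session

There is one attempt and no reset: what is moved stays moved. The work goes in short steps, Python scripts to look and compute and a shell command to move; the robot and the scene stay as the last step left them, time stands still between calls to the robot, and variables do not carry over. Pictures are saved under pics/ and viewed, at most 14 in all, crops included, and the job is handed in when it is done.

```bash
mkdir -p pics; ls
cat > h.py <<'E'
import numpy as np, cv2
from bench import observe, optics, sign_off, spotter, env
def world(cam,p):
    T=np.array(optics.calibration(cam)["pose"]); return T[:3,:3]@np.array(p)+T[:3,3]
def ray(cam,u,v,z):
    c=optics.calibration(cam);T=np.array(c["pose"]);f=200/np.tan(np.radians(c["vertical_fov"])/2)
    d=T[:3,:3]@np.array([(u-c["cx"])/f,(v-c["cy"])/f,1]);o=T[:3,3]
    return o+d*(z-o[2])/d[2]
def proj(cam,P):
    c=optics.calibration(cam);T=np.array(c["pose"]);f=200/np.tan(np.radians(c["vertical_fov"])/2)
    q=T[:3,:3].T@(np.array(P)-T[:3,3]);return np.array([c["cx"]+f*q[0]/q[2],c["cy"]+f*q[1]/q[2]])
NAMES="tape_brown_mid tape_red_mid ink_bottle_charcoal_mid ink_bottle_ochre_mid marker_blue_mid tall_post short_post narrow_block wide_block pen_rest".split()
E
python3 - <<'E'
from h import *
np.set_printoptions(precision=4,suppress=True)
s=observe();print(s["time"],s["position"],s["tool_rot"],s["ft_force"],env.grip_point_offset)
for c in ["top","scene"]:
    cv2.imwrite(f"pics/{c}0.png",optics.camera(c)); k=optics.calibration(c);print(c,k["vertical_fov"],k["cx"],k["cy"],np.array(k["pose"]))
    for n in NAMES:
        for r in spotter.boxes_of(n,c)[:3]: print(c,n,round(r["conf"],2),world(c,r["at"]),proj(c,world(c,r["at"])))
print(observe()["time"])
E
```

```text
pics
0.0 [0.2403 0.6036 0.4035] [-0.0002  0.1883  0.9821 -0.0013] [ 0.6394 -0.9719 -0.0837] 0.1547
top 49.395954267891156 315.96759515647267 200.49965310980764 [[-0.0253 -0.9952  0.0946  0.4089]
 [-0.9996  0.0242 -0.0124  0.0043]
 [ 0.01   -0.0949 -0.9954  1.4645]
 [ 0.      0.      0.      1.    ]]
top tape_brown_mid 0.6 [0.621  0.2798 0.0482] [226.0362 179.16  ]
top tape_red_mid 0.65 [ 0.3758 -0.278   0.0207] [397.1884 249.8371]
top ink_bottle_charcoal_mid 0.63 [ 0.4338 -0.0917  0.1273] [342.6522 233.0165]
top ink_bottle_ochre_mid 0.78 [0.3706 0.2595 0.0903] [230.3798 256.3122]
top marker_blue_mid 0.66 [ 0.5331 -0.4067  0.0154] [433.1332 201.6618]
top tall_post 0.83 [0.519  0.4046 0.0165] [190.4863 211.7704]
top short_post 0.91 [0.6683 0.0795 0.0142] [287.4266 165.3199]
top narrow_block 0.73 [ 0.6263 -0.2577  0.0403] [389.0043 174.0725]
top wide_block 0.73 [ 0.6733 -0.0719  0.0362] [332.5479 161.6021]
top pen_rest 0.71 [0.4602 0.086  0.009 ] [286.7506 227.1422]
scene 55.355424977099865 321.7598586213206 201.2586177154374 [[ 0.7393 -0.3509  0.5747 -0.0785]
 [-0.6732 -0.3658  0.6427 
[... 298 characters left out ...]
]
scene ink_bottle_ochre_mid 0.88 [0.3578 0.2458 0.0459] [226.1575 194.9035]
scene ink_bottle_ochre_mid 0.43 [0.6023 0.2567 0.0343] [290.4343 171.4797]
scene ink_bottle_ochre_mid 0.29 [0.4575 0.0847 0.0053] [288.4846 215.5801]
scene marker_blue_mid 0.98 [ 0.5254 -0.4196  0.0089] [464.1828 296.6569]
scene tall_post 0.6 [0.5154 0.3963 0.0092] [245.7552 172.9934]
scene short_post 0.88 [0.6604 0.0693 0.0091] [343.0956 192.1377]
scene short_post 0.74 [ 0.523  -0.4218  0.0072] [464.3807 298.3837]
scene narrow_block 0.65 [ 0.6167 -0.2627  0.0326] [426.8669 237.3163]
scene wide_block 0.74 [ 0.6571 -0.0854  0.0217] [381.2212 207.8536]
scene pen_rest 0.84 [0.4576 0.0864 0.0052] [288.1684 215.3522]
1.1
```

View pics/top0.png

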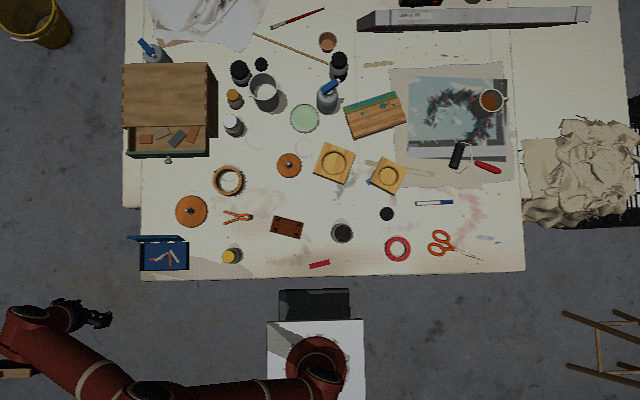

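View pics/scene0.png

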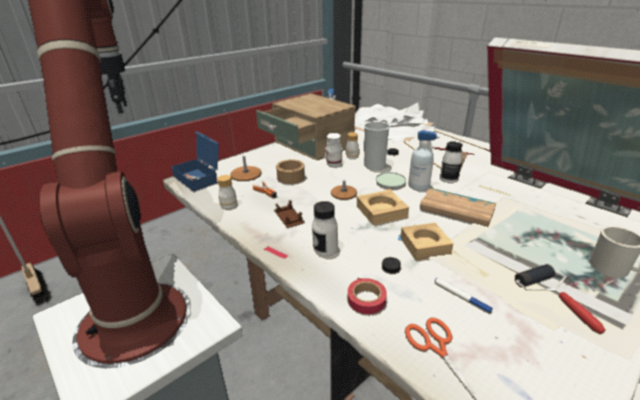

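The top picture shows the brown roll at (228,180), red roll (397,249), charcoal bottle (342,232), ochre bottle (231,256), marker (434,203), tall post (191,211), short post (289,165), wide block (334,162), narrow block (387,174) and pen rest (288,227). The scene view agrees with this, and the spotter positions match both views.

```bash
cat >> h.py <<'E'
np.set_printoptions(precision=4,suppress=True)
from scipy.spatial.transform import Rotation as R
def rot():
    q=observe()["tool_rot"]; return R.from_quat([q[1],q[2],q[3],q[0]])
def plan(x,y,z,ang=None):
    "target TCP (m), finger line angle in deg mod 180: turn first, then shift in tool axes"
    s=observe();r=rot();M=r.as_matrix();a=np.degrees(np.arctan2(M[1,1],M[0,1]));t=0
    if ang is not None:
        t=-((ang-a+90)%180-90); M=(r*R.from_euler("z",t,degrees=True)).as_matrix()
    d=M.T@(np.array([x,y,z])-s["position"])*100
    print("t",s["time"],"pos",np.array(s["position"]),"yang",a.round(1),"tilt z",M[:,2],"j7",s["joint_positions"][6],"| TURN",t.round(1),"SHIFT cm",d.round(2),"rows",(np.linalg.norm(d)/4.1).round(1))
def masks(cam,*names):
    optics.camera(cam);out={}
    for n in names:
        r=spotter.cut_out(n,cam)
        if r: out[n]=(r[0]["conf"],r[0]["region"])
    return out
E
python3 - <<'E'
from h import *
c=optics.calibration("wrist");T=np.array(c["pose"]);M=rot().as_matrix()
print("cam in tool",M.T@(T[:3,3]-observe()["position"]),M.T@T[:3,:3],c["vertical_fov"])
plan(.60,.27,.42,90)
E
```

```text
cam in tool [ 0.0826 -0.0004  0.0313] [[-0.0012 -0.9474 -0.32  ]
 [ 1.     -0.0008 -0.0015]
 [ 0.0012 -0.32    0.9474]] 70.50403249821541
t 1.1 pos [0.2403 0.6039 0.4047] yang 68.3 tilt z [-0.0001 -0.     -1.    ] j7 -0.04042255953451636 | TURN -21.7 SHIFT cm [-35.97 -33.39  -1.53] rows 12.0
```

```bash
python3 -m pendant '[[[0,0,0],-5.4,1],[[0,0,0],-5.4,1],[[0,0,0],-5.4,1],[[0,0,0],-5.5,1],[[-2.77,-2.57,-0.12],0,1],[[-2.77,-2.57,-0.12],0,1],[[-2.77,-2.57,-0.12],0,1],[[-2.77,-2.57,-0.12],0,1],[[-2.77,-2.57,-0.12],0,1],[[-2.77,-2.57,-0.12],0,1],[[-2.77,-2.57,-0.12],0,1],[[-2.77,-2.57,-0.12],0,1],[[-2.77,-2.57,-0.12],0,1],[[-2.77,-2.57,-0.12],0,1],[[-2.77,-2.57,-0.12],0,1],[[-2.77,-2.57,-0.12],0,1],[[-2.77,-2.57,-0.12],0,1],[[0,0,0],0,1],[[0,0,0],0,1]]'
python3 - <<'E'
from h import *
cv2.imwrite("pics/w1.png",optics.camera("wrist"))
for n in NAMES:
    for r in spotter.boxes_of(n,"wrist")[:2]: print(n,round(r["conf"],2),world("wrist",r["at"]),proj("wrist",world("wrist",r["at"])))
print(observe()["position"])
E
```

```text
time: 2.68
position: [0.6026, 0.2662, 0.4199]
tool_rot: [0.0, 0.003, 1.0, -0.001]
ft_force: [-0.0, -0.1, 1.3]
gripper_width: 0.0853
grip_force: 0.0
tape_brown_mid 0.98 [0.6215 0.2813 0.0506] [328.4434 192.1172]
ink_bottle_charcoal_mid 0.68 [ 0.4467 -0.0564  0.0295] [28.5197 38.0681]
tall_post 0.76 [0.5141 0.4049 0.0123] [426.2282 101.7855]
short_post 0.65 [0.6577 0.0856 0.0126] [189.4757 208.2436]
wide_block 0.72 [ 0.6643 -0.0841  0.0294] [ 61.7304 216.942 ]
wide_block 0.32 [0.6607 0.0825 0.0134] [187.8191 210.3525]
pen_rest 0.84 [0.4556 0.0906 0.0044] [172.7951  50.4086]
[0.6002 0.2702 0.4204]
```

View pics/w1.png

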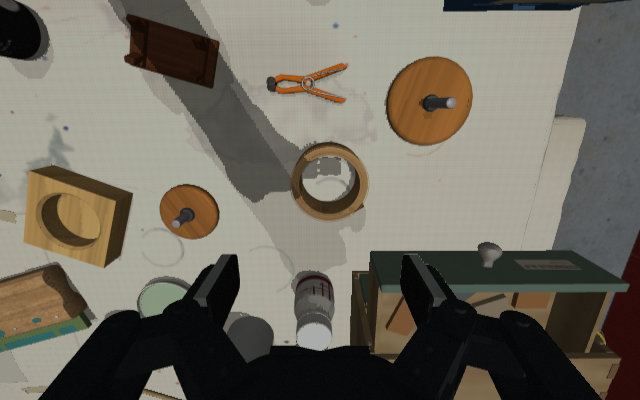

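The wrist picture shows the brown roll at (330,180), tall post (430,101), short post (189,212), pen rest (172,50) and wide block (75,215). I'll fit each thing's projected model hull to its masks from several views, with height as a free parameter.

```bash
cat >> h.py <<'E'
from scipy.optimize import least_squares
def circ(r,z,n=40):
    t=np.linspace(0,2*np.pi,n);return np.c_[r*np.cos(t),r*np.sin(t),0*t+z]
def box(a,b,h): return np.array([[i*a/2,j*b/2,z] for i in(-1,1) for j in(-1,1) for z in(0,h)])
MOD={"tape_brown_mid":np.r_[circ(.0495,0),circ(.0495,.049)],"tape_red_mid":np.r_[circ(.041,0),circ(.041,.026)],
"ink_bottle_charcoal_mid":np.r_[circ(.032,0),circ(.032,.1),circ(.0255,.128)],"ink_bottle_ochre_mid":np.r_[circ(.0265,0),circ(.0265,.068),circ(.02,.094)],
"marker_blue_mid":box(.014,.127,.014),"tall_post":np.r_[circ(.054,0),circ(.054,.012),circ(.006,.072)],"short_post":np.r_[circ(.042,0),circ(.042,.012),circ(.006,.048)],
"narrow_block":box(.094,.094,.036),"wide_block":box(.11,.11,.036),"pen_rest":np.r_[box(.056,.104,.006),box(.05,.084,.03)]}
def hullpix(P): 
    return cv2.convexHull(np.float32(P)).reshape(-1,2)
def sup(H,n=24):
    t=np.linspace(0,2*np.pi,n,endpoint=False);return (H@np.c_[np.cos(t),np.sin(t)].T).max(0)
def projc(c,P):
    T=np.array(c["pose"]);f=200/np.tan(np.radians(c["vertical_fov"])/2);q=(P-T[:3,3])@T[:3,:3]
    return np.c_[c["cx"]+f*q[:,0]/q[:,2],c["cy"]+f*q[:,1]/q[:,2]]
def fit(n,views,yaw0=0,guess=None):
    "views: list of (calib,mask); fits x,y,base z,yaw by support widths of the silhouette hull"
    S=[]
    for c,m in views:
        v,u=np.nonzero(m);S.append((c,sup(hullpix(np.c_[u,v]))))
    c,m=views[0];v,u=np.nonzero(m);T=np.array(c["pose"]);f=200/np.tan(np.radians(c["vertical_fov"])/2)
    d=T[:3,:3]@np.array([(u.mean()-c["cx"])/f,(v.mean()-c["cy"])/f,1]);g=T[:3,3]-d*T[2,3]/d[2]
    def res(p):
        P=MOD[n]@R.from_euler("z",p[3]).as_matrix().T+p[:3]
        return np.r_[np.concatenate([sup(projc(c,P))-s for c,s in S]),p[2]*100]
    best=None
    for y in (np.radians(yaw0)+np.array([0,.5,1,1.5,2,2.5])) if n in("marker_blue_mid","narrow_block","wide_block","pen_rest") else [0]:
        r=least_squares(res,[g[0],g[1],0,y],loss="soft_l1")
        if best is None or r.cost<best.cost: best=r
    rms=[np.sqrt(np.mean((sup(projc(c,MOD[n]@R.from_euler("z",best.x[3]).as_matrix().T+best.x[:3]))-s)**2)).round(1) for c,s in S]
    return best.x[:3],np.degrees(best.x[3])%180,rms
def look(cams,names):
    V={n:[] for n in names}
    for cam in cams:
        optics.camera(cam);c=optics.calibration(cam)
        for n in names:
            r=spotter.cut_out(n,cam)
            if r and r[0]["conf"]>.5:
                m=np.array(r[0]["region"]).astype(np.uint8)
                k,l,st,_=cv2.connectedComponentsWithStats(m);m=l==1+np.argmax(st[1:,4])
                v,u=np.nonzero(m)
                if u.min()>1 and u.max()<638 and v.min()>1 and v.max()<398: V[n].append((c,m))
    for n in names:
        if V[n]:
            for vs in ([[v] for v in V[n]] if len(V[n])>1 else [])+[V[n]]: p,y,r=fit(n,vs);print(n,len(vs),p,"yaw",y.round(1),"rms",r)
E
python3 - <<'E'
from h import *
look(["top","scene","wrist"],NAMES)
print(observe()["time"])
E
```

```text
tape_brown_mid 1 [ 0.6554  0.3261 -0.357 ] yaw 72.2 rms [np.float64(4.0)]
tape_brown_mid 1 [ 0.6402  0.3103 -0.0211] yaw 176.0 rms [np.float64(0.4)]
tape_brown_mid 2 [ 0.6154  0.2763 -0.0012] yaw 0.7 rms [np.float64(8.0), np.float64(0.8)]
tape_red_mid 1 [ 0.3793 -0.2779 -0.0016] yaw 173.9 rms [np.float64(0.3)]
tape_red_mid 1 [ 0.3807 -0.2776 -0.0041] yaw 3.4 rms [np.float64(0.3)]
tape_red_mid 2 [ 0.3795 -0.2783 -0.0029] yaw 169.9 rms [np.float64(0.3), np.float64(0.3)]
ink_bottle_charcoal_mid 1 [ 0.4363 -0.0898 -0.0202] yaw 6.5 rms [np.float64(0.7)]
ink_bottle_charcoal_mid 1 [ 0.4731 -0.0479 -0.0403] yaw 175.9 rms [np.float64(0.4)]
ink_bottle_charcoal_mid 2 [ 0.4365 -0.0881 -0.0052] yaw 23.9 rms [np.float64(0.9), np.float64(1.8)]
ink_bottle_ochre_mid 1 [ 0.3919  0.3157 -0.0288] yaw 178.7 rms [np.float64(0.4)]
marker_blue_mid 1 [ 0.5582 -0.4002 -0.0269] yaw 0.6 rms [np.float64(1.1)]
tall_post 1 [ 0.5343  0.5052 -0.2743] yaw 112.8 rms [np.float64(4.1)]
tall_post 1 [ 0.5709  0.496  -0.0529] yaw 36.8 rms [np.float64(0.4)]
tall_post 1 [ 0.5204  0.4067 -0.0088] yaw 1.7 rms [np.float64(0.4)]
[... 586 characters left out ...]
5 -0.2551 -0.0039] yaw 149.3 rms [np.float64(1.9), np.float64(1.1)]
wide_block 1 [ 0.6787 -0.0767 -0.0417] yaw 67.5 rms [np.float64(0.5)]
wide_block 1 [ 0.6894 -0.0601 -0.0175] yaw 157.6 rms [np.float64(0.4)]
wide_block 1 [ 0.6735 -0.0876 -0.0113] yaw 68.2 rms [np.float64(0.5)]
wide_block 3 [ 0.6698 -0.0772 -0.0022] yaw 157.6 rms [np.float64(1.2), np.float64(0.9), np.float64(1.7)]
pen_rest 1 [ 0.4647  0.0977 -0.1233] yaw 165.3 rms [np.float64(0.8)]
pen_rest 1 [ 0.5457  0.2104 -0.0964] yaw 163.7 rms [np.float64(0.6)]
pen_rest 1 [ 0.4575  0.0776 -0.0181] yaw 164.1 rms [np.float64(0.4)]
pen_rest 3 [ 0.4598  0.0848 -0.0061] yaw 163.8 rms [np.float64(2.2), np.float64(2.9), np.float64(1.6)]
4.8833
```

```bash
sed -i 's/p\[2\]\*100\]/p[2]*800]/' h.py
python3 - <<'E'
from h import *
look(["wrist"],["tape_brown_mid","tall_post","short_post","wide_block","pen_rest"])
plan(.617,.277-.0425,.28,90)
E
```

```text
tape_brown_mid 1 [ 0.6187  0.2769 -0.0037] yaw 0.1 rms [np.float64(0.7)]
tall_post 1 [ 0.5206  0.4057 -0.006 ] yaw 179.2 rms [np.float64(0.4)]
short_post 1 [ 0.6715  0.0701 -0.0103] yaw 4.9 rms [np.float64(0.9)]
pen_rest 1 [ 0.4579  0.0805 -0.0135] yaw 164.0 rms [np.float64(0.8)]
t 5.1833 pos [0.6004 0.2698 0.4203] yang 90.0 tilt z [-0. -0. -1.] j7 1.0689942085910307 | TURN 0.0 SHIFT cm [-1.66 -3.53 14.03] rows 3.6
```

```bash
sed -i 's/sup(hullpix(np.c_\[u,v\])))/sup(hullpix(np.c_[u,v]))+.5)/' h.py; python3 -m pendant '[[[-0.4,-0.9,3.5],0,1],[[-0.4,-0.9,3.5],0,1],[[-0.4,-0.9,3.5],0,1],[[-0.46,-0.83,3.53],0,1],[[0,0,0],0,1],[[0,0,0],0,1]]'
python3 - <<'E'
from h import *
look(["wrist"],["tape_brown_mid"])
plan(.617,.277-.0425,.192,90)
E
```

```text
time: 5.68
position: [0.6169, 0.2338, 0.2784]
tool_rot: [-0.002, 0.001, 1.0, -0.001]
ft_force: [0.2, -0.4, 1.0]
gripper_width: 0.0857
grip_force: 0.0
tape_brown_mid 1 [ 0.6206  0.2797 -0.0019] yaw 179.9 rms [np.float64(1.2)]
t 5.7833 pos [0.6176 0.2359 0.2825] yang 90.1 tilt z [ 0.0038  0.0028 -1.    ] j7 1.1117111604814336 | TURN 0.1 SHIFT cm [ 0.1  -0.17  9.05] rows 2.2
```

```bash
python3 -m pendant '[[[-0.1,0,3],0,1],[[-0.1,0,3],0,1],[[0,0,2.9],0,1],[[0,0,0],0,1],[[0,0,0],0,-1],[[0,0,0],0,-1],[[0,0,0],0,-1],[[0,0,0],0,-1],[[0,0,0],0,-1],[[0,0,0],0,-1],[[0,0,0],0,-1],[[0,0,0],0,-1],[[0,0,0],0,-1],[[0,0,0],0,-1],[[0,0,0],0,-1],[[0,0,0],0,-1]]'
```

```text
time: 7.12
position: [0.6192, 0.2345, 0.1922]
tool_rot: [0.0, -0.0, 1.0, 0.0]
ft_force: [-1.5, -2.0, 5.9]
gripper_width: 0.0079
grip_force: 63.0
```

```bash
python3 -m pendant '[[[0,0,-1.5],0,-1],[[0,0,-3],0,-1],[[0,0,-4],0,-1],[[0,0,-3],0,-1],[[0,0,0],0,-1],[[0,0,0],0,-1]]'
python3 - <<'E'
from h import *
MOD["tape_brown_mid"][:,2]+=observe()["position"][2]-.192
look(["wrist"],["tape_brown_mid"])
look(["wrist","scene"],["tall_post"])
s=observe();print(s["gripper_width"],s["grip_force"])
plan(.52,.406-.0425,.31,90)
E
```

```text
time: 7.62
position: [0.6194, 0.2346, 0.308]
tool_rot: [0.002, 0.0, 1.0, 0.001]
ft_force: [-0.6, -0.5, -0.8]
gripper_width: 0.0083
grip_force: 63.1
tape_brown_mid 1 [ 0.6204  0.2778 -0.0073] yaw 176.4 rms [np.float64(6.3)]
tall_post 1 [ 0.5203  0.406  -0.0044] yaw 179.9 rms [np.float64(0.7)]
tall_post 1 [ 0.5161  0.4018 -0.0003] yaw 0.2 rms [np.float64(0.4)]
tall_post 2 [ 0.5202  0.4061 -0.0044] yaw 0.1 rms [np.float64(0.7), np.float64(0.5)]
0.007642629974927205 63.10392682731617
t 7.9167 pos [0.6186 0.2343 0.304 ] yang 90.0 tilt z [-0.0035 -0.0015 -1.    ] j7 1.1160178308340398 | TURN 0.0 SHIFT cm [ 9.86 12.92 -0.58] rows 4.0
```

```bash
python3 -m pendant '[[[1.96,2.56,0],0,-1],[[1.98,2.56,0],0,-1],[[1.98,2.56,0],0,-1],[[1.98,2.56,0],0,-1],[[1.98,2.56,0],0,-1],[[0,0,0],0,-1],[[0,0,0],0,-1]]'
python3 - <<'E'
from h import *
cv2.imwrite("pics/w2.png",optics.camera("wrist"))
for x in [(.52,.406,.072),(.5205,.4055,.0)]: print(proj("wrist",x))
plan(.519,.3625,.204,90)
E
```

```text
time: 8.5
position: [0.5178, 0.3655, 0.3051]
tool_rot: [-0.001, -0.003, 1.0, 0.0]
ft_force: [0.5, -0.1, -1.4]
gripper_width: 0.0078
grip_force: 63.1
[376.2792 218.1278]
[362.3955 191.4181]
t 8.55 pos [0.5196 0.3631 0.3052] yang 90.1 tilt z [-0.0011 -0.0012 -1.    ] j7 0.8745929807465869 | TURN 0.1 SHIFT cm [ 0.05 -0.05 10.12] rows 2.5
```

View pics/w2.png

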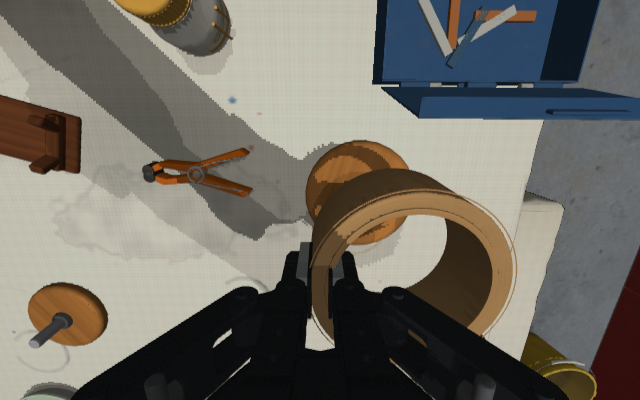

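Run:
```python
from h import *
im=optics.camera("wrist")
P=np.array([.5195,.406,0])
for r in (.0495,.036):
    q=projc(optics.calibration("wrist"),circ(r,.161,80)+P); cv2.polylines(im,[np.int32(q)],True,(0,255,0) if r>.04 else (255,0,255),1)
cv2.imwrite("pics/w3.png",im[120:400,250:560])
```

```text
(no output)
```

View pics/w3.png

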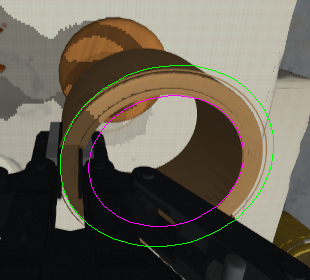

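The overlay matches the held roll, so it is centred over the post to within a few mm. Lowering it now.

```bash
python3 -m pendant '[[[0,0,2.5],0,-1],[[0,0,2.5],0,-1],[[0,0,2],0,-1],[[0,0,1.5],0,-1],[[0,0,1],0,-1],[[0,0,0.4],0,-1],[[0,0,0],0,-1],[[0,0,0],0,-1]]'
```

```text
time: 9.27
position: [0.5211, 0.3622, 0.2077]
tool_rot: [0.001, 0.001, 1.0, 0.0]
ft_force: [-0.5, -0.2, -0.6]
gripper_width: 0.008
grip_force: 63.1
```

```bash
python3 -m pendant '[[[0,0,0.2],0,-1],[[0,0,0],0,-1],[[0,0,0],0,-0.5],[[0,0,0],0,-0.5],[[0,0,0],0,-0.5],[[0,0,0],0,-0.5],[[0,0,-2],0,-0.5],[[0,0,-3],0,-0.5],[[0,0,-4],0,-0.5],[[0,0,-4],0,-0.5],[[0,0,0],0,-0.5],[[0,0,0],0,-0.5]]'
python3 - <<'E'
from h import *
cv2.imwrite("pics/w4.png",optics.camera("wrist"))
MOD["tape_brown_mid"][:,2]+=.012
look(["wrist"],["tape_brown_mid"])
plan(.415,-.278,.36,0)
E
```

```text
time: 10.27
position: [0.5208, 0.363, 0.3385]
tool_rot: [0.003, 0.0, 1.0, 0.002]
ft_force: [-0.1, 0.1, -1.4]
gripper_width: 0.0214
grip_force: 0.0
tape_brown_mid 1 [ 0.5217  0.4051 -0.0082] yaw 179.2 rms [np.float64(1.2)]
t 10.4167 pos [0.5197 0.3621 0.3336] yang 90.0 tilt z [-0.0025 -0.0019 -1.    ] j7 0.8772086350880554 | TURN -90.0 SHIFT cm [64.02 10.48 -2.49] rows 15.8
```

View pics/w4.png

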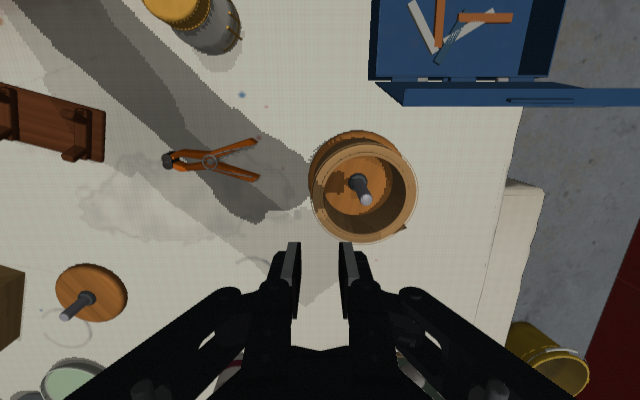

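The brown roll lies flat on the tall post's foot, with the rod at (362,190) inside it. Next is the red roll.

```bash
python3 -m pendant '[[[0,0,-1],7,-0.1],[[0,0,-1],7,-0.1],[[0,0,-0.5],7,-0.1],[[0,0,0],7,-0.1],[[0,0,0],7,-0.1],[[0,0,0],7,-0.1],[[0,0,0],7,-0.1],[[0,0,0],7,-0.1],[[0,0,0],7,-0.1],[[0,0,0],7,-0.1],[[0,0,0],7,-0.1],[[0,0,0],7,-0.1],[[0,0,0],6,-0.1],[[0,0,0],0,-0.1]]'
python3 -m pendant '[[[-3.8,-0.6,0],0,-0.1],[[-3.8,-0.6,0],0,-0.1],[[-3.8,-0.6,0],0,-0.1],[[-3.8,-0.6,0],0,-0.1],[[-3.8,-0.6,0],0,-0.1],[[-3.8,-0.6,0],0,-0.1],[[-3.8,-0.6,0],0,-0.1],[[-3.8,-0.6,0],0,-0.1],[[-3.8,-0.6,0],0,-0.1],[[-3.8,-0.6,0],0,-0.1],[[-3.8,-0.6,0],0,-0.1],[[-3.8,-0.6,0],0,-0.1],[[-3.8,-0.6,0],0,-0.1],[[-3.8,-0.6,0],0,-0.1],[[-3.8,-0.6,0],0,-0.1],[[-3.8,-0.6,0],0,-0.1],[[-3.2,-0.6,0],0,-0.1],[[0,0,0],0,-0.1],[[0,0,0],0,-0.1]]'
python3 - <<'E'
from h import *
look(["wrist"],["tape_red_mid","ink_bottle_charcoal_mid","marker_blue_mid"])
plan(.4135,-.278,.20,0)
E
```

```text
time: 11.58
position: [0.5197, 0.3627, 0.3578]
tool_rot: [0.0, 0.708, 0.707, -0.002]
ft_force: [-0.5, 0.4, -0.3]
gripper_width: 0.0385
grip_force: 0.0
time: 13.17
position: [0.417, -0.2796, 0.3592]
tool_rot: [-0.001, 0.708, 0.706, -0.001]
ft_force: [-0.4, 1.2, -0.2]
gripper_width: 0.0381
grip_force: 0.0
tape_red_mid 1 [ 0.3793 -0.2775  0.0016] yaw 1.2 rms [np.float64(0.9)]
t 13.3667 pos [ 0.4188 -0.2758  0.3595] yang 0.2 tilt z [-0.0009  0.0016 -1.    ] j7 0.7900326964459362 | TURN 0.2 SHIFT cm [-0.24 -0.52 15.95] rows 3.9
```

```bash
python3 -m pendant '[[[-0.1,-0.2,4],0,-0.1],[[-0.1,-0.2,4],0,-0.1],[[0,0,4],0,-0.1],[[0,0,3],0,-0.1],[[0,0,2],0,-0.1],[[0,0,1],0,-0.1],[[0,0,0],0,-0.1],[[0,0,0],0,-1],[[0,0,0],0,-1],[[0,0,0],0,-1],[[0,0,0],0,-1],[[0,0,0],0,-1],[[0,0,0],0,-1],[[0,0,0],0,-1],[[0,0,0],0,-1]]'
```

```text
time: 14.62
position: [0.4148, -0.2799, 0.1815]
tool_rot: [0.002, 0.707, 0.707, 0.0]
ft_force: [-0.2, -0.4, 6.7]
gripper_width: 0.0114
grip_force: 58.1
```

```bash
python3 -m pendant '[[[0,0,-1],0,-1],[[0,0,-3],0,-1],[[0,0,-4],0,-1],[[0,0,-4],0,-1],[[0,0,-4],0,-1],[[0,0,-2],0,-1],[[0,0,0],0,-1]]'
python3 - <<'E'
from h import *
plan(.705,.075,.36,0)
E
```

```text
time: 15.2
position: [0.4147, -0.2803, 0.3654]
tool_rot: [0.005, 0.707, 0.707, 0.001]
ft_force: [0.5, -1.1, -0.7]
gripper_width: 0.0117
grip_force: 57.2
t 15.2 pos [ 0.4147 -0.2803  0.3654] yang -0.0 tilt z [ 0.0095 -0.0054 -0.9999] j7 0.8061608830608934 | TURN -0.0 SHIFT cm [35.54 29.02  0.63] rows 11.2
```

```bash
python3 -m pendant '[[[2.9,2.4,0],0,-1],[[2.9,2.4,0],0,-1],[[2.9,2.4,0],0,-1],[[2.9,2.4,0],0,-1],[[2.9,2.4,0],0,-1],[[2.9,2.4,0],0,-1],[[2.9,2.4,0],0,-1],[[2.9,2.4,0],0,-1],[[2.9,2.4,0],0,-1],[[2.9,2.4,0],0,-1],[[2.9,2.4,0],0,-1],[[2.9,2.4,0],0,-1],[[0,0,0],0,-1],[[0,0,0],0,-1]]'
python3 - <<'E'
from h import *
im=optics.camera("wrist");s=observe();p=s["position"];c=optics.calibration("wrist")
look(["wrist"],["short_post"]); look(["top"],["short_post","narrow_block","wide_block"])
for r in (.041,.0275): cv2.polylines(im,[np.int32(projc(c,circ(r,p[2]-.1805+.026,80)+[p[0]-.035,p[1]+.001,0]))],True,(0,255,0),1)
for r,z in((.042,.012),(.006,.048)): cv2.polylines(im,[np.int32(projc(c,circ(r,z,80)+[.670,.075,0]))],True,(255,255,0),1)
cv2.imwrite("pics/w5.png",im); plan(.705,.075,.195,0)
E
```

```text
time: 16.37
position: [0.7023, 0.0724, 0.3573]
tool_rot: [-0.002, 0.705, 0.709, -0.001]
ft_force: [0.1, 0.2, -1.7]
gripper_width: 0.0115
grip_force: 57.2
short_post 1 [ 0.6676  0.0724 -0.0076] yaw 3.5 rms [np.float64(4.0)]
narrow_block 1 [ 0.6236 -0.2554 -0.0001] yaw 152.4 rms [np.float64(0.5)]
wide_block 1 [ 0.6704 -0.0739  0.    ] yaw 67.1 rms [np.float64(0.3)]
t 16.7167 pos [0.7018 0.0671 0.3604] yang -0.1 tilt z [-0.0002 -0.0003 -1.    ] j7 0.09596592358561802 | TURN -0.1 SHIFT cm [ 0.8   0.32 16.53] rows 4.0
```

View pics/w5.png

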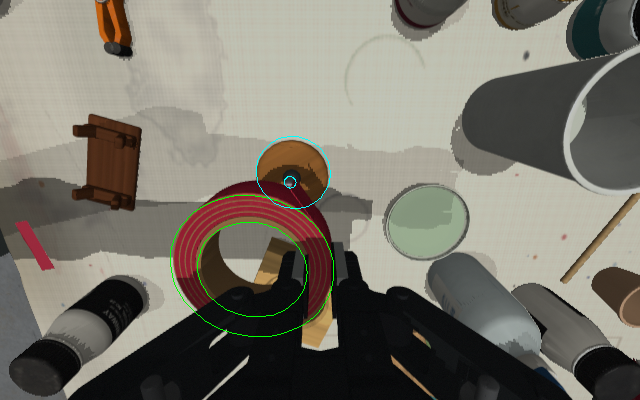

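```bash
python3 -m pendant '[[[0.5,0.2,2],0,-1],[[0,0,4],0,-1],[[0,0,3.5],0,-1],[[0,0,2.5],0,-1],[[0,0,2],0,-1],[[0,0,1],0,-1],[[0,0,0],0,-1],[[0,0,0],0,-1]]'
python3 - <<'E'
from h import *
s=observe();p=s["position"]
im=optics.camera("wrist")
for r,z in((.042,.012),(.006,.048)): cv2.polylines(im,[np.int32(projc(optics.calibration("wrist"),circ(r,z,80)+[.670,.075,0]))],True,(255,255,0),1)
cv2.imwrite("pics/w6.png",im[100:400,100:500]);plan(.705,.075,.194,0);plan(.705,.075,.194,0)
E
```

```text
time: 17.38
position: [0.7045, 0.0731, 0.2107]
tool_rot: [0.0, 0.707, 0.707, 0.0]
ft_force: [0.0, 0.4, -0.2]
gripper_width: 0.0119
grip_force: 57.2
t 17.4333 pos [0.705  0.0731 0.2118] yang -0.0 tilt z [ 0.0031 -0.0001 -1.    ] j7 0.138595232398864 | TURN -0.0 SHIFT cm [ 0.19 -0.01  1.78] rows 0.4
t 17.4333 pos [0.705  0.0731 0.2118] yang -0.0 tilt z [ 0.0031 -0.0001 -1.    ] j7 0.138595232398864 | TURN -0.0 SHIFT cm [ 0.19 -0.01  1.78] rows 0.4
```

View pics/w6.png

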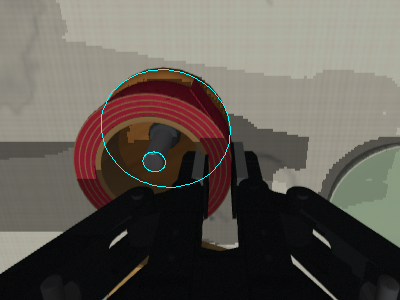

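The rod passes through the red roll's hole, with its top at about (153,160) in the crop and the inner finger clear of it. Lowering and releasing gently.

```bash
python3 -m pendant '[[[0.1,0,1],0,-1],[[0,0,0.6],0,-1],[[0,0,0],0,-1],[[0,0,0],0,-0.6],[[0,0,0],0,-0.55],[[0,0,0],0,-0.55],[[0,0,0],0,-0.55],[[0,0,0],0,-0.55]]'
```

```text
time: 18.1
position: [0.7042, 0.0745, 0.1942]
tool_rot: [0.0, 0.707, 0.707, -0.0]
ft_force: [-0.5, -0.5, -0.3]
gripper_width: 0.0194
grip_force: 0.0
```

```bash
python3 -m pendant '[[[0,0,-1],0,-0.55],[[0,0,-3],0,-0.55],[[0,0,-4],0,-0.55],[[0,0,-4],0,-0.55],[[0,0,-4],0,0],[[0,0,0],0,1],[[0,0,0],0,1]]'
python3 - <<'E'
from h import *
cv2.imwrite("pics/w7.png",optics.camera("wrist")[0:300,100:500])
MOD["tape_red_mid"][:,2]+=.012
look(["wrist"],["tape_red_mid"]);look(["scene"],["ink_bottle_ochre_mid"])
plan(.372,.26,.36,0)
E
```

```text
time: 18.68
position: [0.7049, 0.0741, 0.359]
tool_rot: [0.003, 0.707, 0.707, 0.003]
ft_force: [0.0, -1.0, -1.8]
gripper_width: 0.0546
grip_force: 0.0
tape_red_mid 1 [0.6682 0.0766 0.0002] yaw 4.5 rms [np.float64(1.0)]
ink_bottle_ochre_mid 1 [ 0.3684  0.267  -0.0005] yaw 178.9 rms [np.float64(0.6)]
t 18.9333 pos [0.7038 0.0746 0.3521] yang -0.0 tilt z [-0.0037 -0.0002 -1.    ] j7 0.089607158277575 | TURN -0.0 SHIFT cm [ 18.54 -33.18  -0.67] rows 9.3
```

View pics/w7.png

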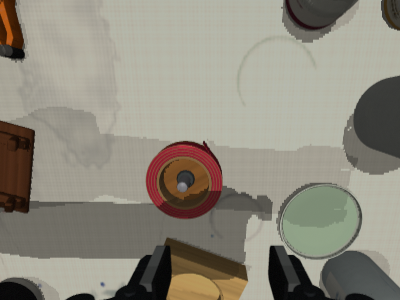

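The red roll lies flat on the short post, with the rod in its hole at (184,183). Now the ochre bottle.

```bash
python3 -m pendant '[[[1.86,-3.34,0],0,1],[[1.86,-3.34,0],0,1],[[1.86,-3.34,0],0,1],[[1.86,-3.34,0],0,1],[[1.86,-3.34,0],0,1],[[1.86,-3.34,0],0,1],[[1.86,-3.34,0],0,1],[[1.86,-3.34,0],0,1],[[1.86,-3.34,0],0,1],[[1.86,-3.34,0],0,1],[[0,0,0],0,1],[[0,0,0],0,1]]'
python3 - <<'E'
from h import *
look(["wrist"],["ink_bottle_ochre_mid"]);look(["wrist","scene"],["ink_bottle_ochre_mid"])
im=optics.camera("wrist")
for r,z in((.0265,0),(.0265,.068),(.02,.094)): cv2.polylines(im,[np.int32(projc(optics.calibration("wrist"),circ(r,z,80)+[.3695,.263,0]))],True,(255,255,0),1)
cv2.imwrite("pics/w8.png",im);plan(.3695,.263,.206,0)
E
```

```text
time: 19.93
position: [0.3681, 0.262, 0.3533]
tool_rot: [-0.001, 0.705, 0.709, -0.001]
ft_force: [0.5, 0.1, 0.4]
gripper_width: 0.0852
grip_force: 0.0
ink_bottle_ochre_mid 1 [ 0.3716  0.261  -0.0115] yaw 177.3 rms [np.float64(0.9)]
ink_bottle_ochre_mid 1 [ 0.3696  0.2623 -0.0107] yaw 0.8 rms [np.float64(1.0)]
ink_bottle_ochre_mid 1 [ 0.3699  0.2705 -0.0007] yaw 4.0 rms [np.float64(1.1)]
ink_bottle_ochre_mid 2 [ 0.3693  0.2661 -0.0009] yaw 2.1 rms [np.float64(2.0), np.float64(1.2)]
t 20.2833 pos [0.3713 0.2597 0.3539] yang -0.2 tilt z [ 0.0003 -0.0005 -1.    ] j7 -0.38392771831555444 | TURN -0.2 SHIFT cm [ 0.34 -0.18 14.79] rows 3.6
```

View pics/w8.png

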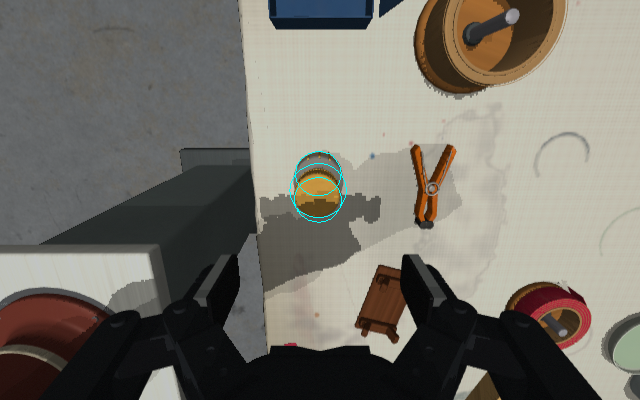

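The overlay fits the bottle at (318,187). Descending and gripping.

```bash
python3 -m pendant '[[[0.2,0,3],0,1],[[0.1,0,4],0,1],[[0,0,4],0,1],[[0,0,2.5],0,1],[[0,0,1.2],0,1],[[0,0,0],0,1],[[0,0,0],0,-1],[[0,0,0],0,-1],[[0,0,0],0,-1],[[0,0,0],0,-1],[[0,0,0],0,-1],[[0,0,0],0,-1],[[0,0,0],0,-1],[[0,0,0],0,-1]]'
python3 - <<'E'
from h import *
plan(.62,-.2,.42,0)
E
```

```text
time: 21.45
position: [0.3703, 0.2637, 0.2091]
tool_rot: [-0.0, 0.707, 0.707, 0.001]
ft_force: [-1.4, -1.0, 9.4]
gripper_width: 0.0466
grip_force: 59.9
t 21.45 pos [0.3703 0.2637 0.2091] yang 0.0 tilt z [ 0.0016  0.0023 -1.    ] j7 -0.22436985386247704 | TURN 0.0 SHIFT cm [-46.32  25.01 -21.16] rows 13.8
```

```bash
python3 -m pendant '[[[0,0,-0.7],0,-1],[[0,0,-2],0,-1],[[0,0,-3],0,-1],[[0,0,-3],0,-1],[[0,0,0],0,-1],[[0,0,0],0,-1]]'
python3 - <<'E'
from h import *
a=optics.camera("wrist")[:,160:480];b=optics.camera("scene")[60:260,100:340];b=cv2.resize(b,None,fx=2,fy=2)
cv2.imwrite("pics/w9.png",np.hstack([a,b]))
E
```

```text
time: 21.95
position: [0.3703, 0.2638, 0.2959]
tool_rot: [0.0, 0.707, 0.707, 0.002]
ft_force: [0.2, -0.0, -1.5]
gripper_width: 0.0468
grip_force: 61.6
```

View pics/w9.png

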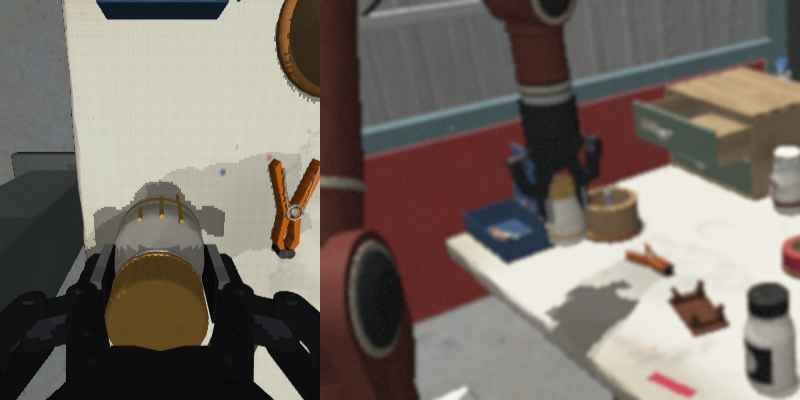

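The bottle is held upright and centred in the fingers. I'll go past the narrow block first to view it from the wrist.

```bash
python3 -m pendant '[[[0,0,-3],0,-1],[[0,0,-3.5],0,-1],[[-3.55,1.47,0],0,-1],[[-3.55,1.47,0],0,-1],[[-3.55,1.47,0],0,-1],[[-3.55,1.47,0],0,-1],[[-3.55,1.47,0],0,-1],[[-3.55,1.47,0],0,-1],[[-3.55,1.47,0],0,-1],[[-3.55,1.47,0],0,-1],[[-3.55,1.47,0],0,-1],[[-3.55,1.47,0],0,-1],[[-3.55,1.47,0],0,-1],[[-3.55,1.47,0],0,-1],[[-3.55,1.47,0],0,-1],[[-3.55,1.47,0],0,-1],[[-3.55,1.47,0],0,-1],[[-3.55,1.47,0],0,-1],[[-3.6,1.5,0],0,-1],[[0,0,0],0,-1]]'
python3 - <<'E'
from h import *
look(["wrist","top"],["narrow_block"]);look(["wrist","top"],["narrow_block","marker_blue_mid"])
im=optics.camera("wrist");c=optics.calibration("wrist")
for r,z in((.031,.032),(.035,.036),(.031,.008)): cv2.polylines(im,[np.int32(projc(c,circ(r,z,80)+[.624,-.2555,0]))],True,(255,255,0),1)
cv2.imwrite("pics/w10.png",im);plan(.624,-.2555,.30,0)
E
```

```text
time: 23.72
position: [0.6189, -0.3494, 0.3552]
tool_rot: [0.001, 0.71, 0.704, -0.004]
ft_force: [-1.7, -1.9, -2.1]
gripper_width: 0.0467
grip_force: 62.3
narrow_block 1 [ 0.6215 -0.2525 -0.0006] yaw 150.4 rms [np.float64(0.5)]
narrow_block 1 [ 0.6227 -0.2544  0.    ] yaw 61.1 rms [np.float64(0.3)]
narrow_block 2 [ 0.6216 -0.2526 -0.0002] yaw 150.5 rms [np.float64(0.5), np.float64(0.6)]
narrow_block 1 [ 0.6224 -0.2574 -0.0007] yaw 150.3 rms [np.float64(0.3)]
narrow_block 1 [ 0.6226 -0.2543  0.    ] yaw 151.3 rms [np.float64(0.4)]
narrow_block 2 [ 0.6224 -0.2572 -0.001 ] yaw 60.4 rms [np.float64(0.4), np.float64(0.7)]
marker_blue_mid 1 [ 0.4932 -0.4506 -0.1291] yaw 1.6 rms [np.float64(1.1)]
t 24.2667 pos [ 0.6206 -0.3397  0.3594] yang 0.1 tilt z [ 0.0004  0.0001 -1.    ] j7 0.7126692421597813 | TURN 0.1 SHIFT cm [8.42 0.34 5.94] rows 2.5
```

View pics/w10.png

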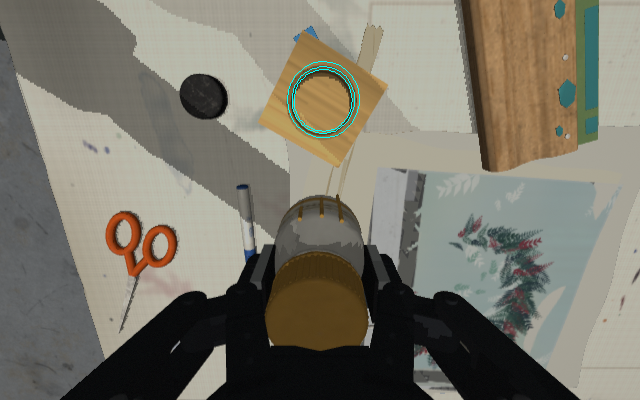

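```bash
python3 -m pendant '[[[3,0.25,0],0,-1],[[3,0,0],0,-1],[[2.5,0,2],0,-1],[[0,0,3],0,-1],[[0,0,2.5],0,-1],[[0,0,1],0,-1],[[0,0,0],0,-1],[[0,0,0],0,-1],[[0,0,0],0,-1]]'
python3 - <<'E'
from h import *
a=optics.camera("wrist")[:,160:480];b=optics.camera("scene")[140:300,340:510];b=cv2.resize(b,(425,400))
cv2.imwrite("pics/w11.png",np.hstack([a,b]))
plan(.623,-.255,.2155,0)
E
```

```text
time: 25.02
position: [0.6235, -0.2566, 0.2761]
tool_rot: [0.002, 0.707, 0.707, 0.0]
ft_force: [-0.3, -0.3, -2.4]
gripper_width: 0.0468
grip_force: 62.3
t 25.1167 pos [ 0.6234 -0.2564  0.2762] yang -0.0 tilt z [ 0.0036 -0.0019 -1.    ] j7 0.6516433135245534 | TURN -0.0 SHIFT cm [ 0.15 -0.06  6.07] rows 1.5
```

View pics/w11.png

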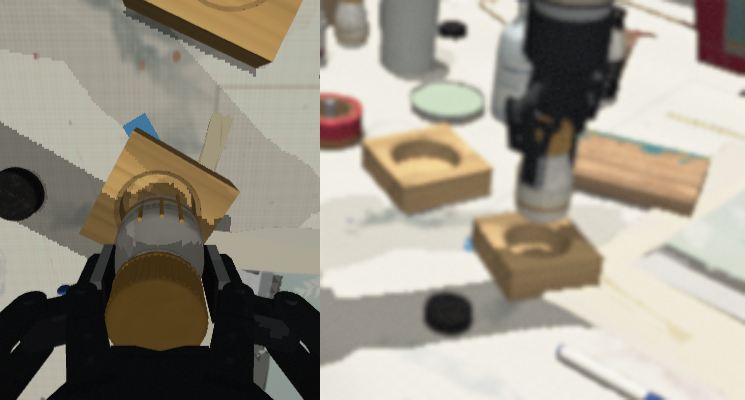

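The bottle hangs over the narrow well: its axis is near column 545 in the scene crop and the well is near 540. Lowering it.

```bash
python3 -m pendant '[[[0.1,0,2],0,-1],[[0,0,1.5],0,-1],[[0,0,1],0,-1],[[0,0,0.8],0,-1],[[0,0,0.4],0,-1],[[0,0,0],0,-1],[[0,0,0],0,-1]]'
```

```text
time: 25.7
position: [0.6233, -0.2549, 0.2178]
tool_rot: [0.001, 0.707, 0.707, 0.0]
ft_force: [0.4, -0.1, -2.7]
gripper_width: 0.0467
grip_force: 62.3
```

Inserted freely, with no contact force. I'll lower the last 2 mm, release and rise.

```bash
python3 -m pendant '[[[0,0,0.2],0,-1],[[0,0,0],0,-1],[[0,0,0],0,0.4],[[0,0,0],0,0.6],[[0,0,0],0,0.8],[[0,0,0],0,0.8],[[0,0,0],0,0.8],[[0,0,-2],0,0.8],[[0,0,-3],0,0.8],[[0,0,-4],0,0.8],[[0,0,-4],0,1],[[0,0,0],0,1],[[0,0,0],0,1]]'
python3 - <<'E'
from h import *
MOD["ink_bottle_ochre_mid"][:,2]+=.008
look(["wrist","scene"],["ink_bottle_ochre_mid"])
look(["scene","top"],["ink_bottle_charcoal_mid","marker_blue_mid"])
plan(.437,-.089,.37,0)
E
```

```text
time: 26.78
position: [0.6234, -0.2552, 0.3485]
tool_rot: [0.003, 0.707, 0.707, 0.001]
ft_force: [-1.0, 0.6, -1.1]
gripper_width: 0.0849
grip_force: 0.0
ink_bottle_ochre_mid 1 [ 0.6207 -0.2559 -0.0143] yaw 179.9 rms [np.float64(1.1)]
ink_bottle_ochre_mid 1 [ 0.6374 -0.2444 -0.0017] yaw 2.4 rms [np.float64(2.4)]
ink_bottle_ochre_mid 2 [ 0.6213 -0.2513 -0.0024] yaw 2.2 rms [np.float64(2.3), np.float64(3.4)]
ink_bottle_charcoal_mid 1 [ 0.4394 -0.086  -0.0038] yaw 176.0 rms [np.float64(1.4)]
marker_blue_mid 1 [ 0.5309 -0.411  -0.0008] yaw 179.5 rms [np.float64(1.2)]
marker_blue_mid 1 [ 0.5314 -0.4089 -0.0003] yaw 1.3 rms [np.float64(1.5)]
marker_blue_mid 2 [ 0.5316 -0.4106 -0.0018] yaw 0.3 rms [np.float64(1.2), np.float64(1.5)]
t 27.2833 pos [ 0.6229 -0.2545  0.3443] yang -0.0 tilt z [-0.0012  0.0003 -1.    ] j7 0.621302305417819 | TURN -0.0 SHIFT cm [ 16.55 -18.59  -2.54] rows 6.1
```

```bash
python3 -m pendant '[[[1,0,-2.6],0,1],[[2.6,-3.1,0],0,1],[[2.6,-3.1,0],0,1],[[2.6,-3.1,0],0,1],[[2.6,-3.1,0],0,1],[[2.6,-3.1,0],0,1],[[2.5,-3.1,0],0,1],[[0,0,0],0,1],[[0,0,0],0,1]]'
python3 - <<'E'
from h import *
look(["wrist","scene"],["ink_bottle_charcoal_mid"])
look(["wrist"],["ink_bottle_charcoal_mid"])
for r in spotter.boxes_of("ink_bottle_charcoal_mid","wrist")[:2]: print(r["conf"],world("wrist",r["at"]))
plan(.437,-.089,.242,0)
E
```

```text
time: 28.03
position: [0.4353, -0.0881, 0.371]
tool_rot: [-0.001, 0.706, 0.708, 0.0]
ft_force: [0.9, -0.4, 0.2]
gripper_width: 0.0859
grip_force: 0.0
ink_bottle_charcoal_mid 1 [ 0.4344 -0.095  -0.0021] yaw 177.5 rms [np.float64(1.6)]
ink_bottle_charcoal_mid 1 [ 0.4368 -0.0886 -0.0022] yaw 176.1 rms [np.float64(1.1)]
ink_bottle_charcoal_mid 2 [ 0.4341 -0.0939 -0.0002] yaw 176.8 rms [np.float64(1.8), np.float64(1.3)]
ink_bottle_charcoal_mid 1 [ 0.4319 -0.0936 -0.0039] yaw 6.3 rms [np.float64(1.6)]
0.83 [ 0.4337 -0.0837  0.1241]
t 28.3833 pos [ 0.4377 -0.0902  0.371 ] yang -0.1 tilt z [ 0.0006 -0.0009 -1.    ] j7 0.4299747704258018 | TURN -0.1 SHIFT cm [ 0.14 -0.08 12.9 ] rows 3.1
```

```bash
python3 -m pendant '[[[-0.1,-0.2,3],0,1],[[0,0,3],0,1],[[0,0,2.5],0,1],[[0,0,2],0,1],[[0,0,1.5],0,1],[[0,0,1],0,1],[[0,0,0.4],0,1],[[0,0,0],0,1],[[0,0,0],0,1]]'
python3 -m pendant '[[[0,0,0],0,-1],[[0,0,0],0,-1],[[0,0,0],0,-1],[[0,0,0],0,-1],[[0,0,0],0,-1],[[0,0,0],0,-1],[[0,0,0],0,-1],[[0,0,0],0,-1]]'
```

```text
time: 29.13
position: [0.4353, -0.0909, 0.2371]
tool_rot: [0.0, 0.707, 0.707, 0.0]
ft_force: [-0.9, -0.6, -0.0]
gripper_width: 0.0854
grip_force: 0.0
time: 29.8
position: [0.4349, -0.0906, 0.2384]
tool_rot: [0.001, 0.707, 0.707, 0.001]
ft_force: [-3.2, -0.0, 8.8]
gripper_width: 0.0583
grip_force: 62.2
```

```bash
python3 -m pendant '[[[0,0,-0.7],0,-1],[[0,0,-2],0,-1],[[0,0,-3],0,-1],[[0,0,-4],0,-1],[[0,0,-3.5],0,-1],[[-1,3.3,0],0,-1],[[-1,3.3,0],0,-1],[[-1,3.3,0],0,-1],[[-1,3.3,0],0,-1],[[-1,3.3,0],0,-1],[[-1,3.3,0],0,-1],[[-1,3.5,0],0,-1],[[0,0,0],0,-1],[[0,0,0],0,-1]]'
python3 - <<'E'
from h import *
look(["wrist","top"],["wide_block"]);look(["wrist","scene"],["wide_block"])
s=observe();print(s["gripper_width"],s["ft_force"]);
MOD["ink_bottle_charcoal_mid"][:,2]+=s["position"][2]-.237
look(["scene"],["ink_bottle_charcoal_mid"])
plan(.6704,-.075,.245,0)
E
```

```text
time: 30.97
position: [0.6686, -0.1603, 0.367]
tool_rot: [-0.001, 0.707, 0.707, -0.001]
ft_force: [-0.3, 0.8, -3.3]
gripper_width: 0.0574
grip_force: 66.0
wide_block 1 [ 0.6683 -0.077  -0.0003] yaw 67.7 rms [np.float64(0.3)]
wide_block 1 [ 0.6785 -0.0627 -0.0005] yaw 149.0 rms [np.float64(3.6)]
wide_block 2 [ 0.6685 -0.0769 -0.0003] yaw 67.6 rms [np.float64(0.4), np.float64(4.9)]
wide_block 1 [ 0.6701 -0.0777 -0.0018] yaw 67.6 rms [np.float64(0.5)]
wide_block 1 [ 0.6679 -0.0769 -0.0003] yaw 67.5 rms [np.float64(0.3)]
wide_block 2 [ 0.6699 -0.0776 -0.0016] yaw 67.6 rms [np.float64(0.6), np.float64(0.5)]
0.05818811108723741 [-0.6214  0.2915 -2.8946]
ink_bottle_charcoal_mid 1 [ 0.6894 -0.1475 -0.0131] yaw 0.8 rms [np.float64(2.7)]
t 31.4667 pos [ 0.6676 -0.1603  0.3695] yang 0.0 tilt z [ 0.0003  0.0002 -1.    ] j7 0.4668585929216657 | TURN 0.0 SHIFT cm [ 8.53  0.27 12.45] rows 3.7
```

```bash
python3 -m pendant '[[[3,0.1,0],0,-1],[[3,0,0],0,-1],[[2.45,0,0],0,-1],[[0,0,3],0,-1],[[0,0,3],0,-1],[[0,0,1.5],0,-1],[[0,0,0],0,-1],[[0,0,0],0,-1]]'
python3 - <<'E'
from h import *
im=optics.camera("scene");c=optics.calibration("scene");p=observe()["position"];zb=p[2]-.237
for r,z in((.039,.032),(.043,.036)): cv2.polylines(im,[np.int32(projc(c,circ(r,z,80)+[.669,-.076,0]))],True,(255,255,0),1)
for r,z in((.032,0),(.032,.1),(.0255,.128)): cv2.polylines(im,[np.int32(projc(c,circ(r,z,80)+[p[0],p[1],zb]))],True,(0,255,0),1)
a=cv2.resize(im[100:260,300:460],(400,400));b=optics.camera("wrist")[:,130:510]
for r,z in((.039,.032),(.043,.036)): pass
cv2.imwrite("pics/w12.png",np.hstack([a,b]));plan(.669,-.076,.245,0)
E
```

```text
time: 32.13
position: [0.6688, -0.0759, 0.2936]
tool_rot: [-0.001, 0.707, 0.707, -0.001]
ft_force: [0.8, -0.1, -3.2]
gripper_width: 0.058
grip_force: 66.0
t 32.2333 pos [ 0.6697 -0.0765  0.296 ] yang -0.0 tilt z [ 0.0039 -0.001  -1.    ] j7 0.3852175819436379 | TURN -0.0 SHIFT cm [ 0.06 -0.09  5.1 ] rows 1.2
```

View pics/w12.png

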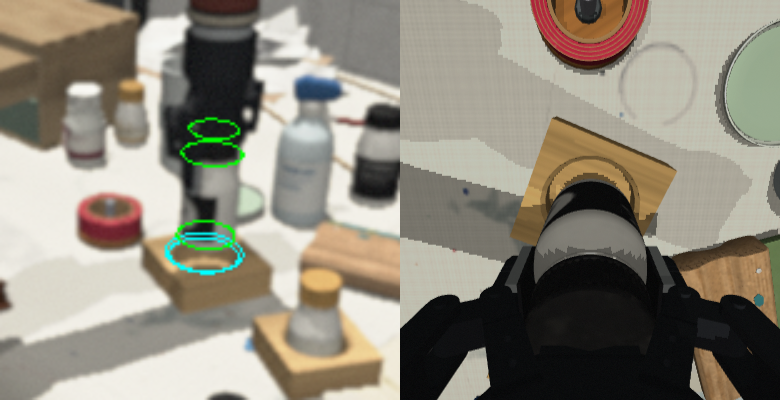

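The scene half shows the ochre bottle upright in its block at (315,320). The charcoal bottle is centred over the wide well at (205,250), and the overlays match. Lowering it now.

```bash
python3 -m pendant '[[[0,0,1.5],0,-1],[[0,0,1.3],0,-1],[[0,0,1],0,-1],[[0,0,0.7],0,-1],[[0,0,0.3],0,-1],[[0,0,0],0,-1],[[0,0,0],0,-1]]'
```

```text
time: 32.82
position: [0.6688, -0.076, 0.2467]
tool_rot: [-0.0, 0.707, 0.707, -0.0]
ft_force: [-1.8, 0.4, 1.8]
gripper_width: 0.0583
grip_force: 66.5
```

```bash
python3 -m pendant '[[[0,0,0],0,0.6],[[0,0,0],0,0.8],[[0,0,0],0,1],[[0,0,0],0,1],[[0,0,0],0,1],[[0,0,0],0,1],[[0,0,-1],0,1],[[0,0,-3],0,1],[[0,0,-4],0,1],[[0,0,-4],0,1],[[0,0,-1],0,1],[[0,0,0],0,1]]'
python3 - <<'E'
from h import *
MOD["ink_bottle_charcoal_mid"][:,2]+=.008
look(["scene"],["ink_bottle_charcoal_mid","marker_blue_mid"])
plan(.531,-.44,.36,0)
E
```

```text
time: 33.82
position: [0.6698, -0.0769, 0.3821]
tool_rot: [0.005, 0.707, 0.707, 0.003]
ft_force: [0.2, 0.5, 0.5]
gripper_width: 0.0852
grip_force: 0.0
ink_bottle_charcoal_mid 1 [ 0.6866 -0.0608 -0.003 ] yaw 178.0 rms [np.float64(2.2)]
marker_blue_mid 1 [ 0.5314 -0.4105 -0.0011] yaw 179.2 rms [np.float64(1.4)]
t 33.9667 pos [ 0.6685 -0.0757  0.375 ] yang 0.0 tilt z [-0.0022  0.0007 -1.    ] j7 0.3498448401248329 | TURN 0.0 SHIFT cm [-36.43 -13.74   1.5 ] rows 9.5
```

```bash
python3 -m pendant '[[[-3.64,-1.37,0],0,1],[[-3.64,-1.37,0],0,1],[[-3.64,-1.37,0],0,1],[[-3.64,-1.37,0],0,1],[[-3.64,-1.37,0],0,1],[[-3.64,-1.37,0],0,1],[[-3.64,-1.37,0],0,1],[[-3.64,-1.37,0],0,1],[[-3.64,-1.37,0],0,1],[[-3.64,-1.37,0],0,-0.1],[[0,0,0],0,-0.1],[[0,0,0],0,-0.1],[[0,0,0],0,-0.1]]'
python3 - <<'E'
from h import *
look(["wrist","scene"],["marker_blue_mid"]);look(["wrist"],["marker_blue_mid"])
plan(.531,-.41,.25,0)
E
```

```text
time: 35.05
position: [0.532, -0.4395, 0.3738]
tool_rot: [-0.002, 0.707, 0.707, 0.0]
ft_force: [-0.2, 0.2, 0.2]
gripper_width: 0.0393
grip_force: 0.0
marker_blue_mid 1 [ 0.5314 -0.412  -0.0069] yaw 1.5 rms [np.float64(0.8)]
marker_blue_mid 1 [ 0.5303 -0.4134 -0.005 ] yaw 1.5 rms [np.float64(0.6)]
t 35.35 pos [ 0.5329 -0.4387  0.3759] yang 0.1 tilt z [ 0.0001  0.0006 -1.    ] j7 0.9098142434249793 | TURN 0.1 SHIFT cm [ 2.86 -0.19 12.59] rows 3.1
```

```bash
python3 -m pendant '[[[2.7,-0.15,0],0,-0.1],[[0,0,4],0,-0.1],[[0,0,4],0,-0.1],[[0,0,4],0,-0.1],[[0,0,3.5],0,-0.1],[[0,0,2.5],0,-0.1],[[0,0,1.3],0,-0.1],[[0,0,0.5],0,-0.1],[[0,0,0],0,-0.1],[[0,0,0],0,-1],[[0,0,0],0,-1],[[0,0,0],0,-1],[[0,0,0],0,-1],[[0,0,0],0,-1],[[0,0,0],0,-1],[[0,0,0],0,-1]]'
```

```text
time: 36.68
position: [0.5312, -0.4138, 0.1807]
tool_rot: [0.002, 0.707, 0.707, 0.0]
ft_force: [-0.7, 1.1, 6.5]
gripper_width: 0.0122
grip_force: 60.8
```

```bash
python3 -m pendant '[[[0,0,-1],0,-1],[[0,0,-3],0,-1],[[0,0,-4],0,-1],[[0,0,-4],0,-1],[[0,0,-4],0,-1],[[0,0,-3],0,-1],[[0,0,0],5.4,-1],[[0,0,0],5.4,-1],[[0,0,0],5.4,-1],[[0,0,0],0,-1],[[0,0,0],0,-1]]'
python3 - <<'E'
from h import *
plan(.52,.02,.38,-16.2)
E
```

```text
time: 37.6
position: [0.5303, -0.4127, 0.3684]
tool_rot: [-0.0, 0.799, 0.601, -0.0]
ft_force: [0.2, 0.3, 0.2]
gripper_width: 0.0124
grip_force: 60.0
t 37.6 pos [ 0.5303 -0.4127  0.3684] yang -16.1 tilt z [-0.0001 -0.     -1.    ] j7 0.656222989596315 | TURN 0.1 SHIFT cm [ 41.26 -13.07  -1.16] rows 10.6
```

```bash
python3 -m pendant '[[[3.44,-1.09,-0.1],0,-1],[[3.44,-1.09,-0.1],0,-1],[[3.44,-1.09,-0.1],0,-1],[[3.44,-1.09,-0.1],0,-1],[[3.44,-1.09,-0.1],0,-1],[[3.44,-1.09,-0.1],0,-1],[[3.44,-1.09,-0.1],0,-1],[[3.44,-1.09,-0.1],0,-1],[[3.44,-1.09,-0.1],0,-1],[[3.44,-1.09,-0.1],0,-1],[[3.44,-1.09,-0.1],0,-1],[[3.44,-1.09,-0.1],0,-1],[[0,0,0],0,-1],[[0,0,0],0,-1]]'
python3 - <<'E'
from h import *
V={}
for cam in("wrist","scene"):
    im=optics.camera(cam);c=optics.calibration(cam);r=spotter.cut_out("pen_rest",cam)[0]
    cv2.imwrite(f"pics/rest_{cam}.png",im);m=np.array(r["region"]);v,u=np.nonzero(m);V[cam]=(c,m);print(cam,r["conf"],u.min(),u.max(),v.min(),v.max())
for w in (.04,.044,.048,.052,.056):
    MOD["pen_rest"]=np.r_[box(.056,.104,.006),box(w,.084,.03)]
    print(w,fit("pen_rest",[V["wrist"]]),fit("pen_rest",[V["wrist"],V["scene"]]))
import pickle;pickle.dump(V,open("V.pkl","wb"))
plan(.458,.083,.38,-16.2)
E
```

```text
time: 38.77
position: [0.5199, 0.0229, 0.3799]
tool_rot: [-0.001, 0.797, 0.604, 0.0]
ft_force: [-0.4, -0.1, 0.2]
gripper_width: 0.0122
grip_force: 60.0
wrist 0.79 227 282 91 178
scene 0.96 275 303 201 228
0.04 (array([ 0.4584,  0.0834, -0.0049]), np.float64(163.11590477416902), [np.float64(1.2)]) (array([ 0.4588,  0.0838, -0.001 ]), np.float64(163.0622149488876), [np.float64(1.5), np.float64(1.1)])
0.044 (array([ 0.4584,  0.0834, -0.0049]), np.float64(163.10780711110905), [np.float64(1.1)]) (array([ 0.4588,  0.0838, -0.0015]), np.float64(163.05063044869186), [np.float64(1.4), np.float64(1.1)])
0.048 (array([ 0.4584,  0.0833, -0.0057]), np.float64(163.28250799177513), [np.float64(0.9)]) (array([ 0.459 ,  0.0837, -0.0025]), np.float64(163.2075447759174), [np.float64(1.2), np.float64(1.2)])
0.052 (array([ 0.4586,  0.083 , -0.0084]), np.float64(163.1966495046453), [np.float64(0.6)]) (array([ 0.4595,  0.0835, -0.0039]), np.float64(163.05061157480193), [np.float64(1.1), np.float64(1.4)])
0.056 (array([ 0.4589,  0.0829, -0.0109]), np.float64(162.9753704463583), [np.float64(0.7)]) (array([ 0.4599,  0.0833, -0.0052]), np.float64(162.7452304313332), [np.float64(1.3), np.float64(1.7)])
t 38.9667 pos [0.5199 0.018  0.3803] yang -16.4 tilt z [ 0.0003 -0.001  -1.    ] j7 -0.012935632436356306 | TURN -0.2 SHIFT cm [ 4.51 -7.76  0.02] rows 2.2
```

```bash
python3 -m pendant '[[[2.16,-3.81,0],0,-1],[[2.17,-3.81,0],0,-1],[[0,0,0],0.6,-1],[[0,0,4],0,-1],[[0,0,4],0,-1],[[0,0,3.5],0,-1],[[0,0,2],0,-1],[[0,0,0],0,-1],[[0,0,0],0,-1],[[0,0,0],0,-1]]'
python3 - <<'E'
from h import *
plan(.4585,.0835,.194,-16.9)
s=observe();a=[]
for _ in range(4): optics.camera("wrist");a.append(observe()["position"])
print(np.mean(a,0))
look(["scene"],["marker_blue_mid"])
r=spotter.boxes_of("marker_blue_mid","wrist")
optics.camera("wrist")
for t in spotter.boxes_of("marker_blue_mid","wrist")[:1]: print(t["conf"],world("wrist",t["at"]))
for t in spotter.boxes_of("pen_rest","wrist")[:1]: print(t["conf"],world("wrist",t["at"]))
E
```

```text
time: 39.8
position: [0.4628, 0.0787, 0.2462]
tool_rot: [0.001, 0.803, 0.596, 0.001]
ft_force: [-0.4, 0.1, -0.2]
gripper_width: 0.0119
grip_force: 59.9
t 39.8 pos [0.4628 0.0787 0.2462] yang -16.9 tilt z [ 0.0025 -0.0001 -1.    ] j7 0.017192627032414903 | TURN 0.0 SHIFT cm [ 0.33 -0.57  5.22] rows 1.3
[0.4627 0.0793 0.2465]
marker_blue_mid 1 [ 0.5391  0.1607 -0.0005] yaw 147.3 rms [np.float64(5.2)]
0.66 [0.4671 0.1002 0.0817]
0.57 [0.4539 0.1008 0.0066]
```

```bash
python3 -m pendant '[[[0.3,-0.54,0],0,-1],[[0,0,1.5],0,-1],[[0,0,1.5],0,-1],[[0,0,1],0,-1],[[0,0,0.6],0,-1],[[0,0,0.4],0,-1],[[0,0,0],0,-1],[[0,0,0],0,-1]]'
python3 - <<'E'
from h import *
plan(.4585,.0835,.194,-16.9)
E
```

```text
time: 40.97
position: [0.4572, 0.0841, 0.1955]
tool_rot: [-0.001, 0.803, 0.596, -0.0]
ft_force: [-2.2, 0.7, 3.8]
gripper_width: 0.0119
grip_force: 60.5
t 40.9667 pos [0.4572 0.0841 0.1955] yang -16.8 tilt z [-0.0008  0.0007 -1.    ] j7 0.07295986368844205 | TURN 0.1 SHIFT cm [-0.02  0.14  0.15] rows 0.1
```

```bash
python3 -m pendant '[[[0,0,0],0,-0.6],[[0,0,0],0,-0.4],[[0,0,0],0,-0.3],[[0,0,0],0,-0.3],[[0,0,0],0,-0.3],[[0,0,-1],0,-0.3],[[0,0,-3],0,-0.3],[[0,0,-4],0,-0.3],[[0,0,-4],0,-0.3],[[0,0,-3],0,-0.3],[[0,0,0],0,-0.3],[[0,0,0],0,-0.3]]'
python3 - <<'E'
from h import *
M0=MOD["marker_blue_mid"].copy();M0[:,2]+=.015;MOD["marker_blue_mid"]=M0
look(["wrist","scene"],["marker_blue_mid"]);look(["wrist"],["marker_blue_mid","pen_rest"])
for t in spotter.boxes_of("marker_blue_mid","wrist")[:1]: print(t["conf"],world("wrist",t["at"]))
plan(.4585,.0835,.194,-16.9)
c=optics.calibration("wrist");im=optics.camera("wrist")
m=np.array(spotter.cut_out("marker_blue_mid","wrist")[0]["region"]);v,u=np.nonzero(m)
P=np.array([ray("wrist",a,b,.022) for a,b in zip(u,v)]);mu=P[:,:2].mean(0);e=np.linalg.eigh(np.cov(P[:,:2].T))[1][:,1]
q=(P[:,:2]-mu)@e;print("marker mean",mu,"axis",np.degrees(np.arctan2(e[1],e[0]))%180,"len",q.max()-q.min(),"bbox",u.min(),u.max(),v.min(),v.max())
E
```

```text
time: 41.97
position: [0.4578, 0.0842, 0.3465]
tool_rot: [0.001, 0.803, 0.596, 0.002]
ft_force: [-0.6, 0.8, -0.5]
gripper_width: 0.03
grip_force: 0.0
marker_blue_mid 1 [ 0.4551  0.0847 -0.0073] yaw 163.0 rms [np.float64(0.8)]
marker_blue_mid 1 [ 0.4563  0.0874 -0.0005] yaw 161.6 rms [np.float64(1.2)]
marker_blue_mid 2 [ 0.4553  0.0857 -0.0032] yaw 162.8 rms [np.float64(1.2), np.float64(1.3)]
marker_blue_mid 1 [ 0.4574  0.0853 -0.0036] yaw 163.1 rms [np.float64(0.6)]
pen_rest 1 [ 0.4744  0.0679 -0.0549] yaw 165.6 rms [np.float64(6.5)]
0.6 [0.464  0.0918 0.0307]
t 42.3667 pos [0.4575 0.084  0.3441] yang -16.8 tilt z [-0.0019 -0.0008 -1.    ] j7 -0.11667443840060705 | TURN 0.1 SHIFT cm [ 0.    0.14 15.01] rows 3.7
marker mean [0.4592 0.09  ] axis 73.2275534110761 len 0.12872248793729987 bbox 313 327 121 238
```

The marker fit agrees with the rest in position, yaw 163° and height. I've used all my picture views, so I'll run one numeric check of everything before handing in.

Run:
```python
from h import *
for n,z in (("tape_brown_mid",.012),("tape_red_mid",.012),("ink_bottle_charcoal_mid",.008),("ink_bottle_ochre_mid",.008),("marker_blue_mid",.015)):
    MOD[n]=MOD[n]+[0,0,z]
for cam in("top","scene"):
    optics.camera(cam)
    for n in NAMES[:5]: 
        for r in spotter.boxes_of(n,cam)[:1]: print(cam,n,round(r["conf"],2),world(cam,r["at"]))
look(["top"],NAMES[:5]); s=observe();print(s["time"],s["ft_force"])
```

```text
top tape_brown_mid 0.98 [0.5257 0.404  0.06  ]
top tape_red_mid 0.87 [0.667  0.0806 0.0346]
top ink_bottle_charcoal_mid 0.81 [ 0.657  -0.0757  0.1342]
top ink_bottle_ochre_mid 0.58 [ 0.6173 -0.2446  0.0967]
top marker_blue_mid 0.35 [ 0.6168 -0.2421  0.0973]
scene tape_brown_mid 0.87 [0.5046 0.3785 0.045 ]
scene tape_red_mid 0.88 [0.6556 0.0661 0.0278]
scene ink_bottle_charcoal_mid 0.61 [ 0.647  -0.0923  0.0891]
scene ink_bottle_ochre_mid 0.61 [ 0.6057 -0.262   0.0657]
scene marker_blue_mid 0.67 [0.4517 0.0771 0.0264]
tape_brown_mid 1 [ 0.5217  0.4067 -0.0001] yaw 178.6 rms [np.float64(0.4)]
tape_red_mid 1 [0.6721 0.078  0.    ] yaw 1.4 rms [np.float64(0.4)]
ink_bottle_charcoal_mid 1 [ 0.6674 -0.0752 -0.0001] yaw 2.8 rms [np.float64(0.8)]
ink_bottle_ochre_mid 1 [ 0.6245 -0.2521 -0.0001] yaw 0.1 rms [np.float64(0.7)]
43.3667 [-0.6826 -0.3226  0.9178]
```

All five fit their places at the expected heights, upright or flat.

```bash
python3 -c "
from bench import sign_off
print(sign_off())"
```

```text
the job is handed in; nothing more can be done
None
```

I handed the job in at about 43 s, with both tape rolls on their posts, both ink bottles upright in their wells and the blue marker across the pen rest; the final camera fits agreed with this, though sign-off returned no verdict.

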